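# Weigh the cream tub on the counter balance

## Robot

A 7-joint arm with a two-finger parallel gripper is mounted at the origin on a cart in front of the work surface, level with it; the furniture and walls round the work are solid. World frame = base frame: x ahead of the robot, y to its left, z up, the work surface at z = 0. Lengths are in m, angles in rad, forces in N, time in s.
With the tool pointing down it reaches from about 0.4 to 0.85 m from the base axis. Payload 10.4 kg.
Tool frame: the origin (TCP) lies midway between the tips of the shut fingers; the grasp point (between the pads) lies 19 mm behind it; y points along the fingers, z is the direction in which the jaws open and shut, and the axes are right-handed (so a half turn about y gives the same grasp; the last joint's range is limited). The gripper opens to 85 mm and grips with 20 to 120 N. Pads are 22 mm wide; open, the fingers measure 114 mm over their backs; the gripper's body (76 mm by 85 mm) begins 54 mm behind the grasp point. The pads swing forward as they close: fully open they stand 13 mm farther back than shut.
Start: joints at [1.134, 0.332, -0.065, 1.46, 0.022, 1.35, -0.088], TCP at [0.251, -0.572, 0.231] pointing down, gripper open.
Joint ranges: [-2.6, 2.6], [-0.5, 2.12], [-1.47, 1.34], [0.16, 2.42], [-1.27, 4.41], [0.06, 2.06], [-2.6, 2.6]. Speed limits (rad/s): [2.22, 2.22, 2.79, 2.79, 3.14, 3.14, 3.14].

## Interface

Orientations are given as a unit quaternion [w, x, y, z].
In Python, from workcell import arm gives the robot as it stands.
- The arm moves only by the tool arm_command, never from a script. Its arguments are lists of equal length, an entry for each row: "linear": the shift along the tool's x, y, z in m, a list of three; "turn": the turn, a rotation vector about the tool's x, y, z in rad, a list of three; "gripper": the closure, from 0 (fully open) to 1 (shut). In form: {"linear": [[tx, ty, tz], ...], "turn": [[rx, ry, rz], ...], "gripper": [gripper, ...]}. A call has 1 to 8 rows; each row is the pose to reach, as a shift and turn from the pose commanded when the call began, along the tool's axes at that moment; what a row does not reach only later rows make up. A row lasts 1/8 s, in which the tool goes at most 62.5 mm and 10.7 degrees, less where a joint would pass 70% of its speed; a pose out of reach is approached as far as the arm can. A call with a gripper value outside its range is refused whole. The fingers move at their own pace and stop on an object; "force" is the grip in N (left out, the last holds). Time passes only in rows, so rows that repeat a pose let the fingers close. It gives the time, the measured TCP pose, the force and the opening at its end, in the units of the state.
- arm.get_obs(): the state, without advancing time (a new reading comes with each control period).
- arm.camera(name): name is "scene" or "top" or "wrist"; returns the picture (480x640x3 uint8, blue, green, red); there is no depth.
- arm.camera_info(name): a dict with "camera_matrix" (3x3 intrinsics, pixels), "k1" (the pictures are not rectified: a ray, as slopes to the right and down, at radius r is drawn at 1 + k1 r^2 times it, then the intrinsics apply), "eye" and "orientation" of the camera in the world; the wrist camera has in their place "T_tool_cam" (4x4, takes a point from camera to tool coordinates, whose origin is the TCP and whose axes are the tool frame's). Camera axes: x right, y up, looking along -z (the intrinsics and any distortion apply to the point x, -y, -z); pixel columns grow to the right and rows downward; lengths in m; the calibration is good to about 2 mm. A picture is of the moment at which its call begins: read the wrist's pose just before it. camera_info takes no time and is no camera call.
- arm.sign_off(): hands the job in, once; it reports no verdict.
The state is a dict: "t": time; "joint_positions": joint angles; "qvel": joint speeds; "tau": joint torques, N m; "eef_pos": TCP position; "ee_rot": TCP orientation; "force": force on the tool from outside, world axes, zero at the start; "torque": the same for the moment, N m; "gripper_width": finger opening in m.
Only numpy, scipy, OpenCV 4.12 (cv2) and the standard library are available. Lean on these libraries where they do the work, as an engineer would, in place of code of your own. Each camera call takes 0.05 s, during which the arm holds its last target. There are 200 camera calls.

## Task

Find out what the cream tub weighs: draw the bar weight out of its wooden sleeve and lay it gently in the cradle on the balance's weight pan (only its middle leaves room for fingers there), then add knob weights to that pan until the beam comes to rest level, with the pointer between the two long middle marks. Leave the tub on its pan, keep all three knob weights standing upright whether you use them or not, and do not disturb the tape roll and the label roll.

Things in the scene. Friction and masses are not known exactly. Their poses are not given: they have to be found in the camera images.
- beam (a joint): tilt of the balance's beam, rad: 0 level, positive when the weight pan is lower, negative when the goods pan is lower; stops at +-0.18. Between the stops it is sprung: it rests at 1 mrad per gram of difference (load on weight pan minus load on goods pan; empty pans balance), settling in about 1.5 s. Pans stay horizontal; where a load stands on a pan makes no difference
- pointer_tip (a point): tip of the thin 140 mm pointer that rises from the middle of the beam before a small upright white plate. On the plate two long marks near the middle, at +-0.032 rad (4.5 mm), bound the level band; short ticks farther out are at 0.08, 0.12 and 0.16 rad. It leans to the side of the lower pan
- weight_pan: rectangular steel weight pan, 140 x 170 mm, 180 mm from the beam's middle. Origin on its pivot, 40 mm below the centre of its upper surface; x away from the balance's front, y along the beam and outward, z up. It moves 32 mm up or down from level (surface 120 mm above the table) and yields when pressed. Far half (x > 13 mm): bar cradle; near half: flat and free for knob weights
- cradle (a point): where the bar's centre is when seated: 22 mm above the pan's surface, at x = +36 mm; axes as the pan's, the bar lies along y. Two saddles, 6 mm high, with upright cheeks (tops 42 mm above the pan) 38 mm apart in x, lie at 37 to 69 mm in y either side; between them 74 mm of the bar's middle is open for fingers, at the bar's ends no finger fits beside it
- stand_area (a point): middle of the flat free half of the weight pan, on its surface, at x = -30 mm, y = 0 in the pan's frame, same axes; two knob weights fit side by side at y = -40 and +40 mm from it
- goods_pan: round steel goods pan, 156 mm across, at the other end of the beam; origin on its pivot, 40 mm straight below the centre of its upper surface, z up
- tub: white round lidded cream tub, 145 mm across its lid, 83 mm high, standing on the goods pan; origin at the centre of its foot. Its weight is not known: 446 to 554 g. It stays where it is
- rack: wooden sleeve fixed on the table, 50 mm wide, 101 mm long, 48 mm high, in which the bar weight lies; origin under the middle of the tunnel, y along the tunnel and out of its open mouth (at y = +47 mm). The tunnel is 95 mm deep, 38 mm wide, 38 mm high inside, its floor 4 mm above the table; closed at its back end
- bar_center (a point): 400 g aluminium bar weight, 30 mm wide (x), 140 mm long (y), 32 mm high (z); the point is its centre. It lies flat in the sleeve with about 47 to 52 mm of one end sticking out of the mouth; the covered part can only be drawn straight out along y
- weight_50_center (a point): 50 g steel knob weight, 62 mm high, standing upright on the table: round body 46 mm across and 26 mm high, on top a round grip knob 24 mm across and 32 mm high. The point is half-way up (31 mm above its foot); the knob's middle is 15 mm above the point. The three knob weights stand in a row in any order, told apart by size
- weight_100_center (a point): 100 g steel knob weight, 72 mm high, standing upright on the table: round body 58 mm across and 36 mm high, on top a round grip knob 24 mm across and 32 mm high. The point is half-way up (36 mm above its foot); the knob's middle is 20 mm above the point. The three knob weights stand in a row in any order, told apart by size
- weight_150_center (a point): 150 g steel knob weight, 84 mm high, standing upright on the table: round body 70 mm across and 48 mm high, on top a round grip knob 24 mm across and 32 mm high. The point is half-way up (42 mm above its foot); the knob's middle is 26 mm above the point. The three knob weights stand in a row in any order, told apart by size
- tape_roll: bystander: roll of brown tape lying flat, 92 mm across, 48 mm high; origin at the centre of its underside
- label_roll: bystander: white label roll standing on its flat side, 69 mm across, 40 mm high; origin at the centre of its underside
- bar: the same bar weight, origin at the middle of its underside

How it is judged:
On the way:
1. the bar weight lies seated in the cradle of the weight pan and the fingers have let go of it (x of bar_center in the frame of cradle between -0.007 and 0.007 m and y of bar_center in the frame of cradle between -0.018 and 0.018 m and z of bar_center in the frame of cradle between -0.005 and 0.005 m and contact force between the fingers and bar below 0.1 N), for 0.2 s.
At the end, for the whole second after the job is handed in: Beam at rest within 0.032 rad of level; bar let go in the cradle (centre within 7 mm across, 18 mm along, 5 mm in height of the cradle point); tub on the goods pan within 30 mm of its centre; all three knob weights upright (within 0.15 rad), used or not (all of step 1 and value of joint beam between -0.032 and 0.032 rad and velocity of joint beam between -0.03 and 0.03 rad/s and linear speed of bar below 0.02 m/s and horizontal distance between tub and goods_pan below 0.03 m and z of tub in the frame of goods_pan below 0.048 m and angle between each of weight_50_center, weight_100_center, weight_150_center's own z axis and vertical below 0.15 rad); the robot touches nothing.
It fails at once if the bar is dropped or driven hard into the weight pan (over 60 N) (contact force between bar and weight_pan above 60 N).
It fails at once if the tape roll or the label roll is moved by more than 30 mm (distance of any of tape_roll, label_roll from where it was at the start of the episode above 0.03 m).
It fails at once if the cream tub is tipped (angle between tub's own z axis and vertical above 0.3 rad).
It also fails if it takes over 70 s, if anything falls off the work surface, if the arm or the gripper's body presses on something with over 40 N, if the wrist force passes 120 N, or if a joint passes its speed limit or range.

## Working session

There is one attempt and no reset: what is moved stays moved. The work goes in short steps, Python scripts to look and compute and a tool call to move; the robot and the scene stay as the last step left them, time stands still between calls to the robot, and variables do not carry over. Pictures are saved under pics/ and viewed, about 8 in all and at most 12, crops included, and the job is handed in when it is done.

Besides the shell and the picture viewer there is one more tool, called by a JSON object that holds its "name" and its "arguments", one argument or row to a line. arm_command: Moves the arm, as the interface text tells. Its arguments: {"type":"object","properties":{"linear":{"type":"array"},"turn":{"type":"array"},"gripper":{"type":"array"},"force":{"type":"number"}},"required":["linear","turn","gripper"]}

```bash
ls; mkdir -p pics
cat > h.py <<'E'
import numpy as np, cv2
from scipy.spatial.transform import Rotation as R
from workcell import arm
def q2R(q): return R.from_quat([q[1],q[2],q[3],q[0]]).as_matrix()
def cam(name,obs=None):
    i=arm.camera_info(name); K=np.array(i["camera_matrix"])
    if name=="wrist":
        o=obs; T=np.eye(4); T[:3,:3]=q2R(o["ee_rot"]); T[:3,3]=o["eef_pos"]; T=T@np.array(i["T_tool_cam"]); return K,i["k1"],T[:3,3],T[:3,:3]
    return K,i["k1"],np.array(i["eye"]),(q2R(i["orientation"]) if np.size(i["orientation"])==4 else np.array(i["orientation"]))
def ray(c,u,v):
    K,k1,e,Rm=c
    s=cv2.undistortPoints(np.array([[[u,v]]],float),K,np.array([k1,0,0,0.]))[0,0]
    return e,Rm@np.array([s[0],-s[1],-1])
def onz(c,u,v,z):
    e,d=ray(c,u,v); return e+d*(z-e[2])/d[2]
def proj(c,p):
    K,k1,e,Rm=c; q=Rm.T@(np.asarray(p,float)-e); s=q[:2]*[1,-1]/-q[2]; s=s*(1+k1*(s@s)); return (K@[s[0],s[1],1])[:2]
def tri(c1,p1,c2,p2):
    a,d=ray(c1,*p1); b,f=ray(c2,*p2); t=np.linalg.lstsq(np.c_[d,-f],b-a,rcond=None)[0]
    return (a+t[0]*d+b+t[1]*f)/2, np.linalg.norm(a+t[0]*d-b-t[1]*f)
E
python3 - <<'E'
from h import *
o=arm.get_obs();print(o)
for n in ("scene","top"):
    cv2.imwrite(f"pics/{n}0.png",arm.camera(n)); print(n,arm.camera_info(n))
print(arm.camera_info("wrist"))
E
```

```text
pics
{'t': 0.0, 'joint_positions': array([ 1.13436622,  0.33285762, -0.06468947,  1.4609885 ,  0.02160914,
        1.34988821, -0.08848884]), 'qvel': array([ 0.00059919, -0.00071381, -0.00120763,  0.0012726 , -0.00139617,
        0.00108645,  0.00099535]), 'tau': array([-3.69360678e-04, -6.25437212e+01,  4.90596215e-02, -3.91620004e+01,
        1.61235826e-02,  9.74553754e-03,  4.51306107e-05]), 'eef_pos': array([ 0.2511522 , -0.57188926,  0.23050228]), 'ee_rot': array([ 0.14514498, -0.14541088,  0.69251534, -0.6915281 ]), 'force': array([ 0.61862683, -0.12822503,  0.31719438]), 'torque': array([-0.02378712, -0.0376033 , -0.04205323]), 'gripper_width': 0.08524184521863709}
scene {'camera_matrix': array([[543.64046192,   0.        , 323.31732057],
       [  0.        , 543.64046192, 244.88901598],
       [  0.        ,   0.        ,   1.        ]]), 'k1': 0.04923838769794064, 'eye': array([-0.31898733,  0.81232414,  0.84050284]), 'orientation': array([-0.35133253, -0.19763825,  0.4479715 ,  0.79801385])}
top {'camera_matrix': array([[506.54912951,   0.        , 325.52056284],
       [  0.        , 506.54912951, 229.76950608],
       [  0.        ,   0.        ,   1.        ]]), 'k1': -0.06894416110772558, 'eye': array([0.25829087, 0.01425671, 1.50744124]), 'orientation': array([ 0.70966177,  0.07253968, -0.06520252, -0.69775841])}
{'camera_matrix': array([[362.9856011 ,   0.        , 326.30624989],
       [  0.        , 362.9856011 , 241.23902214],
       [  0.        ,   0.        ,   1.        ]]), 'k1': 0.00637054126351518, 'T_tool_cam': array([[ 4.75160574e-05, -9.61785022e-01, -2.73805715e-01,
        -6.94314176e-02],
       [ 1.08757014e-03,  2.73805603e-01, -9.61784440e-01,
        -1.41240371e-01],
       [ 9.99999407e-01, -2.52082716e-04,  1.05901884e-03,
         1.12152841e-03],
       [ 0.00000000e+00,  0.00000000e+00,  0.00000000e+00,
         1.00000000e+00]])}
```

View pics/scene0.png

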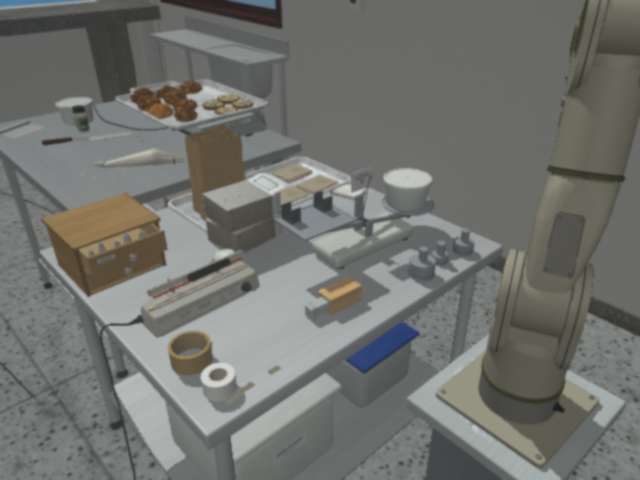

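View pics/top0.png

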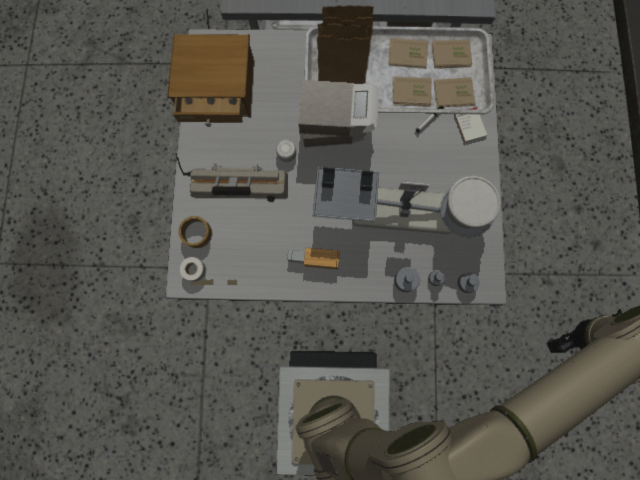

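The scene image shows the weight pan with cradle near (325,210), the sleeve at (342,295), and the knob weights at (423,262), (440,252) and (463,240). In the top image, the pan is at (347,195), the bar and sleeve at (315,258), the knobs at (407,279), (436,278) and (469,283), and the rolls at the left. I'll enlarge the top view next.

Run:
```python
from h import *
im=cv2.imread("pics/top0.png")[160:300,280:490]
cv2.imwrite("pics/top0c.png",cv2.resize(im,None,fx=3.8,fy=3.8,interpolation=cv2.INTER_CUBIC))
```

```text
(no output)
```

View pics/top0c.png

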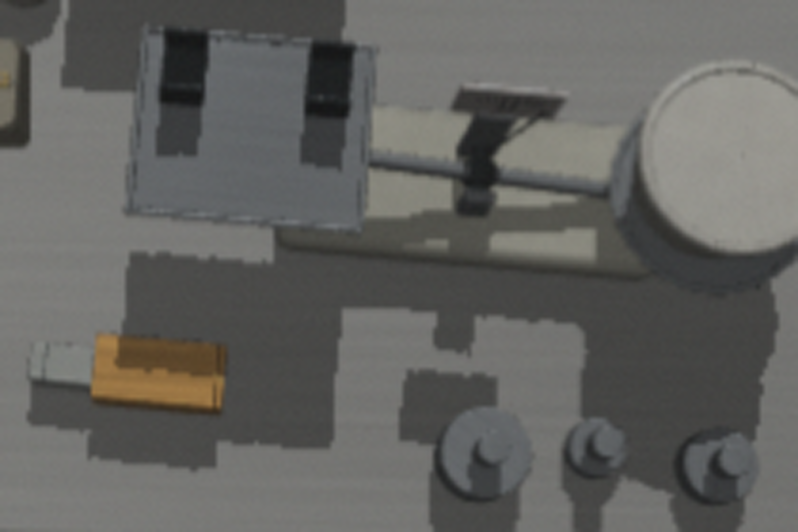

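The crop shows the sleeve's top corners at (97,335), (227,345), (221,411) and (92,400), with the bar end at x≈30. The pan corners are (147,27), (377,47), (362,228) and (127,213). The knob tops are 150 g at (494,446), 50 g at (605,441) and 100 g at (736,455).

Run:
```python
from h import *
np.set_printoptions(precision=4,suppress=True)
c=cam("top")
f=lambda u,v,z:onz(c,280+(u+.5)/3.8-.5,160+(v+.5)/3.8-.5,z)
for n,z,ps in [("rack",.048,[(97,335),(227,345),(221,411),(92,400)]),("barend",.036,[(30,345),(30,380)]),("pan",.152,[(147,27),(377,47),(362,228),(127,213)]),
 ("k150",.084,[(494,446)]),("k50",.062,[(605,441)]),("k100",.072,[(736,455)]),("saddletops",.194,[(162,32),(208,32),(308,42),(352,45),(203,88),(349,100)])]:
    P=np.array([f(*p,z) for p in ps]); print(n,P[:,:2].tolist(),P.mean(0))
    if len(ps)>=4: print([np.linalg.norm(P[i]-P[(i+1)%4]) for i in range(4)], [np.degrees(np.arctan2(*(P[(i+1)%4]-P[i])[[1,0]])) for i in range(4)])
```

```text
rack [[0.4920300797834198, 0.09052240554303909], [0.48590538339279815, -0.009369934847700403], [0.4349786649169329, -0.005445256001451203], [0.4417609048031801, 0.093070234202858]] [0.4637 0.0422 0.048 ]
[np.float64(0.10007992593231001), np.float64(0.05107772272494373), np.float64(0.09874867385474066), np.float64(0.05033370028195574)] [np.float64(-93.50858241131388), np.float64(175.59319834885596), np.float64(86.06172044344478), np.float64(-2.9014803192445893)]
barend [[0.4852547038020343, 0.14283319311134976], [0.45796098849107525, 0.14196447338697635]] [0.4716 0.1424 0.036 ]
pan [[0.705590385205958, 0.05415816120496014], [0.6928570395786045, -0.11518853183375408], [0.556494960814607, -0.10388489410855024], [0.5648725689954905, 0.06569530015392186]] [ 0.63   -0.0248  0.152 ]
[np.float64(0.16982473475325713), np.float64(0.13682978020395006), np.float64(0.16978700363964902), np.float64(0.14118997618163456)] [np.float64(-94.3000349268945), np.float64(175.2613410507624), np.float64(87.17177071958507), np.float64(-4.687069394755315)]
k150 [[0.40773140852050677, -0.20759061726224817]] [ 0.4077 -0.2076  0.084 ]
k50 [[0.41502065813193245, -0.29495500234977556]] [ 0.415 -0.295  0.062]
k100 [[0.40476068137605814, -0.3912473105467842]] [ 0.4048 -0.3912  0.072 ]
saddletops [[0.6881519400084459, 0.04214012934217798], [0.6886447753950198, 0.009324168854505634], [0.6823059198928869, -0.0620196392155863], [0.6805839293292473, -0.093369374458445], [0.6470521895623899, 0.012281254722099576], [0.639865146437999, -0.09118906603172978]] [ 0.6711 -0.0305  0.194 ]
[np.float64(0.032819661019680445), np.float64(0.07162485629318244), np.float64(0.031396992711063915), np.float64(0.13572067051828002)] [np.float64(-89.13958742704521), np.float64(-95.07736380833573), np.float64(-93.14400565217963), np.float64(86.80343387849096)]
```

```bash
cat >> h.py <<'E'
np.set_printoptions(precision=4,suppress=True)
def go(p,yaw,s=1,o=None):
    "tool down, jaw axis (tool z) at angle yaw from world x (s=-1 half turn)"
    o=o or arm.get_obs(); Rc=q2R(o["ee_rot"])
    z=s*np.array([np.cos(yaw),np.sin(yaw),0]); y=np.array([0,0,-1.]); Rt=np.c_[np.cross(y,z),y,z]
    print("lin",Rc.T@(np.array(p)-o["eef_pos"]),"turn",R.from_matrix(Rc.T@Rt).as_rotvec())
def st():
    o=arm.get_obs(); print("t",o["t"],"p",o["eef_pos"],"w",o["gripper_width"],"F",o["force"],"q",o["joint_positions"]); print(q2R(o["ee_rot"])); return o
E
python3 - <<'E'
from h import *
st()
for s in (1,-1):
    go([.47,-.15,.26],-.065,s); go([.47,.13,.22],-.065,s)
E
```

```text
t 0.1 p [ 0.2512 -0.5719  0.2306] w 0.0852262315063216 F [-0.045   0.3761 -0.4798] q [ 1.1344  0.3328 -0.0647  1.4609  0.0216  1.3499 -0.0885]
[[-0.9156 -0.0006  0.4021]
 [-0.4021  0.0012 -0.9156]
 [ 0.     -1.     -0.0013]]
lin [-0.37   -0.029  -0.2984] turn [ 0.0012 -1.092  -0.0007]
lin [-0.4826  0.0113 -0.5547] turn [ 0.0012 -1.092  -0.0007]
lin [-0.37   -0.029  -0.2984] turn [0.0008 2.0496 0.0013]
lin [-0.4826  0.0113 -0.5547] turn [0.0008 2.0496 0.0013]
```

{"name": "arm_command", "arguments": {
  "linear": [
    [-0.37,-0.029,-0.298],
    [-0.37,-0.029,-0.298],
    [-0.37,-0.029,-0.298],
    [-0.37,-0.029,-0.298],
    [-0.37,-0.029,-0.298],
    [-0.37,-0.029,-0.298],
    [-0.37,-0.029,-0.298],
    [-0.37,-0.029,-0.298]
  ],
  "turn": [
    [0,-1.09,0],
    [0,-1.09,0],
    [0,-1.09,0],
    [0,-1.09,0],
    [0,-1.09,0],
    [0,-1.09,0],
    [0,-1.09,0],
    [0,-1.09,0]
  ],
  "gripper": [0,0,0,0,0,0,0,0]
}}

```text
t: 1.1
eef_pos: [0.4712, -0.1474, 0.2605]
ee_rot: [-0.484, 0.484, -0.516, 0.516]
force: [-0.0, -0.8, -0.1]
gripper_width: 0.085
```

Run:
```python
from h import *
o=st(); go([.48,.07,.26],-.065)
```

```text
t 1.1 p [ 0.4712 -0.1474  0.2605] w 0.0850291068974187 F [-0.0007 -0.7611 -0.0839] q [ 0.7226  0.0578 -0.527   1.7301  0.0295  1.3613  0.1263]
[[-0.0638  0.0003  0.998 ]
 [-0.998   0.0001 -0.0638]
 [-0.0001 -1.      0.0003]]
lin [-0.2175  0.0005 -0.0051] turn [-0.0003  0.0012 -0.0001]
```

{"name": "arm_command", "arguments": {
  "linear": [
    [-0.218,0,-0.005],
    [-0.218,0,-0.005],
    [-0.218,0,-0.005],
    [-0.218,0,-0.005],
    [-0.218,0,-0.005],
    [-0.218,0,-0.005]
  ],
  "turn": [
    [0,0,0],
    [0,0,0],
    [0,0,0],
    [0,0,0],
    [0,0,0],
    [0,0,0]
  ],
  "gripper": [0,0,0,0,0,0]
}}

```text
t: 1.85
eef_pos: [0.4798, 0.0663, 0.26]
ee_rot: [0.483, -0.483, 0.517, -0.517]
force: [-0.3, -0.6, -0.1]
gripper_width: 0.0853
```

Run:
```python
from h import *
o=st(); im=arm.camera("wrist"); cv2.imwrite("pics/w1.png",im)
np.save("w1.npy",o,allow_pickle=True)
```

```text
t 1.85 p [0.4798 0.0663 0.26  ] w 0.08532875727576794 F [-0.2502 -0.6337 -0.11  ] q [ 0.4906  0.0517 -0.7363  1.7428  0.0358  1.3612 -0.3203]
[[-0.0678 -0.0005  0.9977]
 [-0.9977 -0.0004 -0.0678]
 [ 0.0004 -1.     -0.0005]]
```

View pics/w1.png

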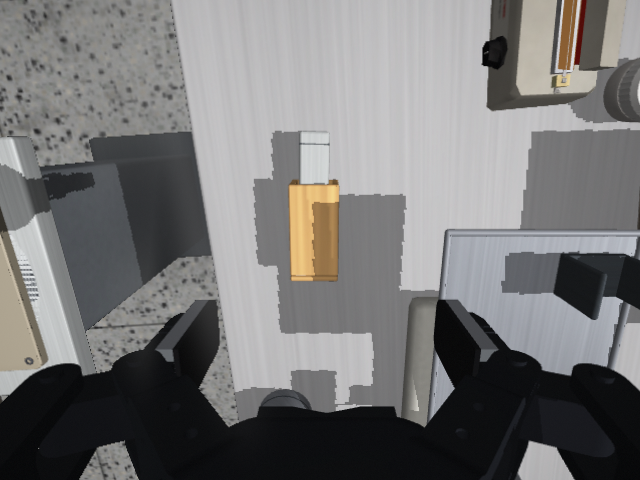

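The wrist view shows the bar from (300,131)–(329,131) to the mouth at v=184, with a line at v=144. The sleeve's top corners are (290,183), (339,182), (338,281) and (291,281). The pan's near left corner is at (446,231).

Run:
```python
from h import *
o=np.load("w1.npy",allow_pickle=True).item(); c=cam("wrist",o); print(c[2])
for n,z,ps in [("barend",.036,[(300,131),(329,131)]),("line",.036,[(300,144),(330,144),(302,184),(329,184)]),("rack",.048,[(290,183),(339,182),(338,278),(291,278)]),("pan",.152,[(446,231)]),("cheek",.194,[(555,254),(555,287)])]:
    P=np.array([onz(c,*p,z) for p in ps]); print(n,P.tolist(),P.mean(0))
ct=cam("top"); print(proj(ct,[.47,.142,.036]))
```

```text
[0.4853 0.1344 0.4012]
barend [[0.45977622090851206, 0.1428854082850316, 0.035999999999999976], [0.4876237354003063, 0.14099447417314093, 0.035999999999999976]] [0.4737 0.1419 0.036 ]
line [[0.4587157068609033, 0.13085361883594496, 0.035999999999999976], [0.4877987133270304, 0.12888012633563636, 0.035999999999999976], [0.4573213955302429, 0.09220579648751448, 0.035999999999999976], [0.48428657557930255, 0.09038034028283758, 0.035999999999999976]] [0.472  0.1106 0.036 ]
rack [[0.4467396661320882, 0.09533434860744425, 0.04799999999999999], [0.49408833379111744, 0.0930918264919883, 0.04799999999999999], [0.4872603761592512, -0.005968521929678394, 0.04799999999999993], [0.4384262003975103, -0.0026833926896031313, 0.04800000000000004]] [0.4666 0.0449 0.048 ]
pan [[0.5649561115374914, 0.0657618456735419, 0.15199999999999997]] [0.565  0.0658 0.152 ]
cheek [[0.616598117683826, 0.058734822051981064, 0.194], [0.6187721067024983, 0.03730652722496651, 0.194]] [0.6177 0.048  0.194 ]
[287.6443 255.5632]
```

Run:
```python
from h import *
go([.4713,.120,.09],-.065);go([.4713,.120,.005],-.065)
```

```text
lin [-0.0534  0.17   -0.0122] turn [ 0.0005 -0.0038  0.0004]
lin [-0.0535  0.255  -0.0122] turn [ 0.0005 -0.0038  0.0004]
```

{"name": "arm_command", "arguments": {
  "linear": [
    [-0.0535,0.17,-0.0122],
    [-0.0535,0.17,-0.0122],
    [-0.0535,0.17,-0.0122],
    [-0.0535,0.2,-0.0122],
    [-0.0535,0.23,-0.0122],
    [-0.0535,0.245,-0.0122],
    [-0.0535,0.255,-0.0122],
    [-0.0535,0.255,-0.0122]
  ],
  "turn": [
    [0,-0.004,0],
    [0,-0.004,0],
    [0,-0.004,0],
    [0,-0.004,0],
    [0,-0.004,0],
    [0,-0.004,0],
    [0,-0.004,0],
    [0,-0.004,0]
  ],
  "gripper": [0,0,0,0,0,0,0,0]
}}

```text
t: 2.9
eef_pos: [0.4714, 0.1211, 0.0054]
ee_rot: [-0.484, 0.484, -0.516, 0.516]
force: [-0.9, -0.3, 0.1]
gripper_width: 0.0855
```

{"name": "arm_command", "arguments": {
  "linear": [
    [0,0,0],
    [0,0,0],
    [0,0,0],
    [0,0,0],
    [0,0,0],
    [0,0,0]
  ],
  "turn": [
    [0,0,0],
    [0,0,0],
    [0,0,0],
    [0,0,0],
    [0,0,0],
    [0,0,0]
  ],
  "gripper": [0.4,0.8,0.8,0.8,0.8,0.8],
  "force": 30
}}

```text
t: 3.65
eef_pos: [0.4715, 0.1215, 0.0056]
ee_rot: [-0.484, 0.484, -0.515, 0.516]
force: [-1.8, -0.4, 6.3]
gripper_width: 0.0297
```

Run:
```python
from h import *
st()
```

```text
t 3.65 p [0.4715 0.1215 0.0056] w 0.029717202801040316 F [-1.7813 -0.4383  6.2585] q [ 0.2939  0.3906 -0.7187  2.0061  0.3365  0.8634 -0.6727]
[[-0.063   0.0003  0.998 ]
 [-0.998  -0.0002 -0.063 ]
 [ 0.0001 -1.      0.0003]]
```

{"name": "arm_command", "arguments": {
  "linear": [
    [0,-0.001,0],
    [-0.02,-0.0015,0],
    [-0.04,-0.0015,0],
    [-0.06,-0.0015,0],
    [-0.08,-0.0015,0],
    [-0.095,-0.0015,0],
    [-0.108,-0.0015,0],
    [-0.108,-0.0015,0]
  ],
  "turn": [
    [0,0,0],
    [0,0,0],
    [0,0,0],
    [0,0,0],
    [0,0,0],
    [0,0,0],
    [0,0,0],
    [0,0,0]
  ],
  "gripper": [0.8,0.8,0.8,0.8,0.8,0.8,0.8,0.8],
  "force": 60
}}

```text
t: 4.65
eef_pos: [0.4779, 0.2301, 0.0067]
ee_rot: [0.484, -0.484, 0.515, -0.515]
force: [-0.1, -0.0, -3.2]
gripper_width: 0.0294
```

{"name": "arm_command", "arguments": {
  "linear": [
    [0,0.002,0],
    [0,0.0045,0],
    [0,0.0045,0],
    [0,0.0045,0],
    [0,0.0045,0],
    [0,0.0,0],
    [0,-0.08,0],
    [0,-0.08,0]
  ],
  "turn": [
    [0,0,0],
    [0,0,0],
    [0,0,0],
    [0,0,0],
    [0,0,0],
    [0,0,0],
    [0,0,0],
    [0,0,0]
  ],
  "gripper": [0.8,0.8,0.4,0.2,0.0,0,0,0]
}}

```text
t: 5.65
eef_pos: [0.4796, 0.2304, 0.0904]
ee_rot: [-0.486, 0.482, -0.515, 0.516]
force: [-0.3, -0.2, -0.5]
gripper_width: 0.0854
```

{"name": "arm_command", "arguments": {
  "linear": [
    [0.05,-0.1,0],
    [0.05,-0.1,0],
    [0.05,-0.1,0],
    [0.05,-0.1,0]
  ],
  "turn": [
    [0,0,0],
    [0,0,0],
    [0,0,0],
    [0,0,0]
  ],
  "gripper": [0,0,0,0]
}}

```text
t: 6.15
eef_pos: [0.4747, 0.1792, 0.1863]
ee_rot: [-0.484, 0.484, -0.515, 0.516]
force: [-0.9, 0.4, -0.4]
gripper_width: 0.0853
```

Run:
```python
from h import *
o=st(); im=arm.camera("wrist"); cv2.imwrite("pics/w2.png",im)
np.save("w2.npy",o,allow_pickle=True)
```

```text
t 6.15 p [0.4747 0.1792 0.1863] w 0.08534649787119546 F [-0.9285  0.3653 -0.4123] q [ 0.2956  0.1854 -0.8155  1.793   0.1435  1.2245 -0.6236]
[[-0.0632 -0.0002  0.998 ]
 [-0.998  -0.0005 -0.0632]
 [ 0.0005 -1.     -0.0002]]
```

View pics/w2.png

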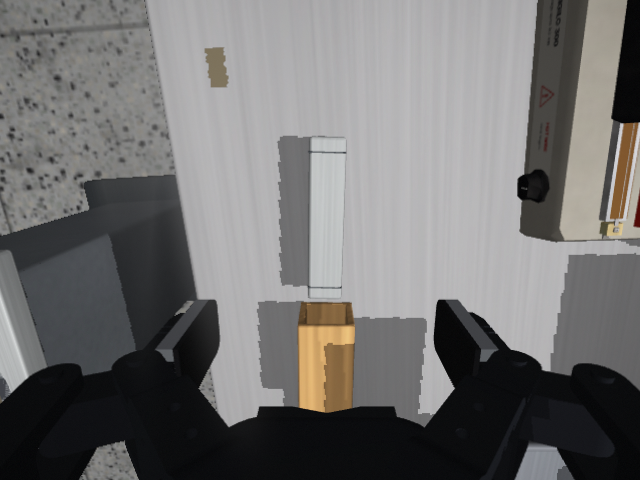

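The bar lies flat and free of the sleeve, with corners at (311,137), (346,138), (342,297) and (308,297).

Run:
```python
from h import *
o=np.load("w2.npy",allow_pickle=True).item(); c=cam("wrist",o)
P=np.array([onz(c,*p,.032) for p in [(311,137),(346,138),(342,297),(308,297)]]); m=P.mean(0);print(P,m)
d=(P[0]+P[1]-P[2]-P[3])/2; yaw=-np.arctan2(d[0],d[1]); print(np.linalg.norm(d),yaw)
# cradle pose from the top camera, at stop
for z in (.06,.003): go([m[0],m[1],z],yaw)
```

```text
[[0.4674 0.2491 0.032 ]
 [0.4947 0.2466 0.032 ]
 [0.4846 0.1117 0.032 ]
 [0.4546 0.1136 0.032 ]] [0.4753 0.1802 0.032 ]
0.13566548259563194 -0.08448972297911136
lin [-0.0009  0.1258  0.0011] turn [0.0013 0.0221 0.0005]
lin [-0.0009  0.1828  0.0012] turn [0.0013 0.0221 0.0005]
```

{"name": "arm_command", "arguments": {
  "linear": [
    [0,0.06,0.001],
    [0,0.12,0.001],
    [0,0.15,0.001],
    [0,0.17,0.001],
    [0,0.183,0.001],
    [0,0.183,0.001],
    [0,0.183,0.001]
  ],
  "turn": [
    [0,0.022,0],
    [0,0.022,0],
    [0,0.022,0],
    [0,0.022,0],
    [0,0.022,0],
    [0,0.022,0],
    [0,0.022,0]
  ],
  "gripper": [0,0,0,0,0,0,0.3]
}}

```text
t: 7.08
eef_pos: [0.4767, 0.1795, 0.0047]
ee_rot: [-0.479, 0.478, -0.52, 0.521]
force: [0.5, -0.2, -0.1]
gripper_width: 0.0696
```

{"name": "arm_command", "arguments": {
  "linear": [
    [0,0,0],
    [0,0,0],
    [0,0,0],
    [0,0,0],
    [0,0,0],
    [0,-0.02,0],
    [0,-0.04,0],
    [0,-0.04,0]
  ],
  "turn": [
    [0,0,0],
    [0,0,0],
    [0,0,0],
    [0,0,0],
    [0,0,0],
    [0,0,0],
    [0,0,0],
    [0,0,0]
  ],
  "gripper": [0.5,0.8,0.8,0.8,0.8,0.8,0.8,0.8],
  "force": 50
}}

```text
t: 8.07
eef_pos: [0.4773, 0.1796, 0.046]
ee_rot: [-0.479, 0.477, -0.52, 0.522]
force: [-0.2, 0.1, -4.4]
gripper_width: 0.0291
```

Run:
```python
from h import *
o=st(); print(proj(cam("top"),[.666,-.0273,.22]))
go([.50,.14,.26],-.07)
go([.666,-.0273,.26],-.07)
```

```text
t 8.075 p [0.4773 0.1796 0.046 ] w 0.029092779438346893 F [-0.1936  0.1291 -4.3881] q [ 0.2167  0.374  -0.7608  1.9275  0.3148  0.9574 -0.7781]
[[-0.0852  0.0037  0.9964]
 [-0.9964  0.0006 -0.0852]
 [-0.0009 -1.      0.0036]]
[348.1453 173.3483]
lin [ 0.0374 -0.214   0.0268] turn [-0.0037 -0.0153 -0.0009]
lin [ 0.1899 -0.2135  0.2064] turn [-0.0037 -0.0153 -0.0009]
```

{"name": "arm_command", "arguments": {
  "linear": [
    [0.01,-0.06,0.005],
    [0.037,-0.12,0.027],
    [0.037,-0.18,0.027],
    [0.037,-0.214,0.027],
    [0.08,-0.214,0.08],
    [0.12,-0.214,0.12],
    [0.16,-0.2135,0.17],
    [0.19,-0.2035,0.206]
  ],
  "turn": [
    [-0.004,-0.015,0],
    [-0.004,-0.015,0],
    [-0.004,-0.015,0],
    [-0.004,-0.015,0],
    [-0.004,-0.015,0],
    [-0.004,-0.015,0],
    [-0.004,-0.015,0],
    [-0.004,-0.015,0]
  ],
  "gripper": [0.8,0.8,0.8,0.8,0.8,0.8,0.8,0.8]
}}

```text
t: 9.07
eef_pos: [0.6666, -0.0304, 0.2468]
ee_rot: [0.481, -0.483, 0.518, -0.517]
force: [0.0, 0.8, -3.6]
gripper_width: 0.029
```

{"name": "arm_command", "arguments": {
  "linear": [
    [0,0,0],
    [0,0,0],
    [0,0,0]
  ],
  "turn": [
    [0,0,0],
    [0,0,0],
    [0,0,0]
  ],
  "gripper": [0.8,0.8,0.8]
}}

```text
t: 9.45
eef_pos: [0.6647, -0.0263, 0.2477]
ee_rot: [0.482, -0.483, 0.518, -0.516]
force: [0.1, -0.2, -3.3]
gripper_width: 0.0292
```

Run:
```python
from h import *
o=st(); im=arm.camera("wrist"); np.save("w3.npy",o,allow_pickle=True)
cv2.imwrite("pics/w3_full.png",im)
cv2.imwrite("pics/w3.png",cv2.resize(im[100:400,180:500],None,fx=2,fy=2,interpolation=cv2.INTER_CUBIC))
go([.666,-.0273,.25],-.072)
```

```text
t 9.45 p [ 0.6647 -0.0263  0.2477] w 0.029195337493573895 F [ 0.0594 -0.2102 -3.2699] q [ 0.4268  0.4983 -0.6704  1.2844  0.3023  1.4629 -0.2845]
[[-0.0683 -0.0036  0.9977]
 [-0.9977  0.0004 -0.0683]
 [-0.0001 -1.     -0.0036]]
lin [ 0.0007 -0.0021  0.0013] turn [0.0032 0.0036 0.0001]
```

View pics/w3.png

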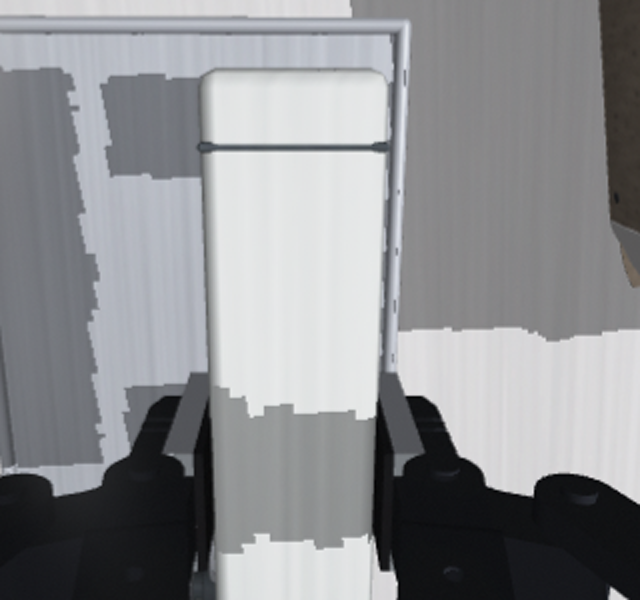

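The bar hovers over the cradle and hides the saddles. The pan's far outer corner is at crop (410,20), its right edge runs to (387,372), and its far edge runs along v≈20. The bar's end edge is at v≈70, between u=201 and 386.

Run:
```python
from h import *
o=np.load("w3.npy",allow_pickle=True).item(); c=cam("wrist",o)
f=lambda u,v,z:onz(c,180+(u+.5)/2-.5,100+(v+.5)/2-.5,z)
P=[f(410,20,.152),f(0,20,.152),f(396,372,.152)]; print(np.array(P))
a=-.072; ex=np.array([np.cos(a),np.sin(a),0]);ey=np.array([-np.sin(a),np.cos(a),0])
for b in (-.066,-.072,-.078):
  ex=np.array([np.cos(b),np.sin(b),0]);ey=np.array([-np.sin(b),np.cos(b),0]); print("cradle from corner",P[0]-.070*ex-.085*ey+.036*ex)
d=P[1]-P[0]; print("yaw far edge",np.arctan2(-d[1],-d[0])); d=P[0]-P[2]; print("yaw right edge",-np.arctan2(d[0],d[1]))
B=np.array([f(203,147,.275),f(386,147,.275),f(208,400,.275),f(378,400,.275)]); print(B)
d=(B[0]+B[1]-B[2]-B[3]);print("bar yaw",-np.arctan2(d[0],d[1]),"mid",(B[0]+B[1])/2,(B[2]+B[3])/2)
```

```text
[[ 0.7064  0.0562  0.152 ]
 [ 0.5806  0.0648  0.152 ]
 [ 0.6987 -0.0599  0.152 ]]
cradle from corner [ 0.6669 -0.0263  0.152 ]
cradle from corner [ 0.6664 -0.0261  0.152 ]
cradle from corner [ 0.6659 -0.0259  0.152 ]
yaw far edge -0.06819785672886779
yaw right edge -0.06651602685599403
[[ 0.6554  0.0323  0.275 ]
 [ 0.6837  0.0304  0.275 ]
 [ 0.6519 -0.0102  0.275 ]
 [ 0.6809 -0.0121  0.275 ]]
bar yaw -0.07386092439906815 mid [0.6695 0.0314 0.275 ] [ 0.6664 -0.0112  0.275 ]
```

{"name": "arm_command", "arguments": {
  "linear": [
    [0,0.01,0.0013],
    [0,0.025,0.0013],
    [0,0.035,0.0013],
    [0,0.04,0.0013],
    [0,0.045,0.0013],
    [0,0.045,0.0013]
  ],
  "turn": [
    [0.003,0,0],
    [0.003,0,0],
    [0.003,0,0],
    [0.003,0,0],
    [0.003,0,0],
    [0.003,0,0]
  ],
  "gripper": [0.8,0.8,0.8,0.8,0.8,0.8]
}}

```text
t: 10.25
eef_pos: [0.6661, -0.0277, 0.2021]
ee_rot: [0.482, -0.482, 0.518, -0.517]
force: [0.2, -0.0, -4.0]
gripper_width: 0.0292
```

{"name": "arm_command", "arguments": {
  "linear": [
    [0,0.005,0],
    [0,0.01,0],
    [0,0.016,0],
    [0,0.022,0],
    [0,0.028,0],
    [0,0.034,0],
    [0,0.037,0],
    [0,0.037,0]
  ],
  "turn": [
    [0,0,0],
    [0,0,0],
    [0,0,0],
    [0,0,0],
    [0,0,0],
    [0,0,0],
    [0,0,0],
    [0,0,0]
  ],
  "gripper": [0.8,0.8,0.8,0.8,0.8,0.8,0.8,0.8]
}}

```text
t: 11.25
eef_pos: [0.6661, -0.0277, 0.1651]
ee_rot: [0.482, -0.483, 0.517, -0.517]
force: [-0.1, 0.3, -4.3]
gripper_width: 0.0291
```

Run:
```python
from h import *
o=st(); cv2.imwrite("pics/s4.png",cv2.resize(arm.camera("scene")[150:290,270:470],None,fx=4,fy=4,interpolation=cv2.INTER_CUBIC))
```

```text
t 11.25 p [ 0.6661 -0.0277  0.1651] w 0.02911911955701664 F [-0.1499  0.3269 -4.3114] q [ 0.431   0.547  -0.6553  1.3947  0.3338  1.3127 -0.3086]
[[-0.0699 -0.0013  0.9976]
 [-0.9976  0.     -0.0699]
 [ 0.0001 -1.     -0.0013]]
```

View pics/s4.png

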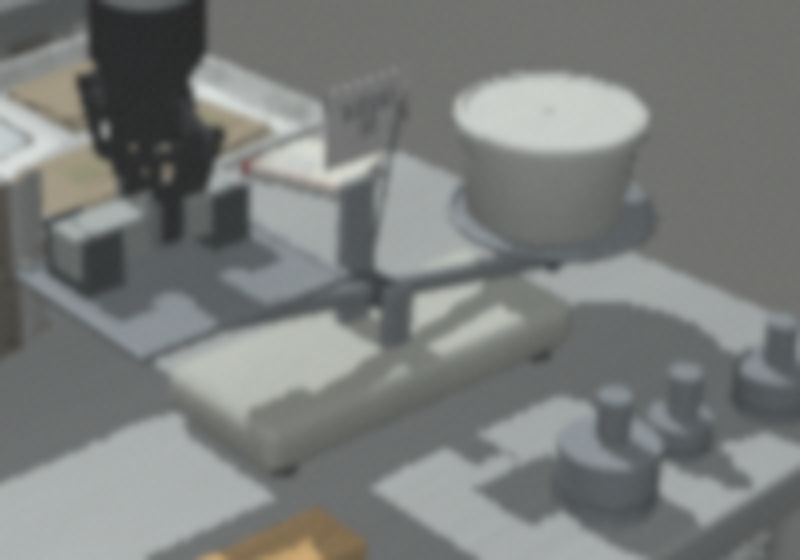

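The bar is down between the cheeks and not yet touching, and the pointer leans toward the tub. I'll continue down to contact.

{"name": "arm_command", "arguments": {
  "linear": [
    [0,0.002,0],
    [0,0.004,0],
    [0,0.006,0],
    [0,0.008,0],
    [0,0.008,0],
    [0,0.008,0]
  ],
  "turn": [
    [0,0,0],
    [0,0,0],
    [0,0,0],
    [0,0,0],
    [0,0,0],
    [0,0,0]
  ],
  "gripper": [0.8,0.8,0.8,0.8,0.8,0.8]
}}

```text
t: 12.05
eef_pos: [0.6663, -0.0274, 0.1575]
ee_rot: [0.482, -0.482, 0.517, -0.517]
force: [-0.6, 1.4, 1.1]
gripper_width: 0.0289
```

{"name": "arm_command", "arguments": {
  "linear": [
    [0,0.002,0],
    [0,0.004,0],
    [0,0.004,0],
    [0,0.004,0]
  ],
  "turn": [
    [0,0,0],
    [0,0,0],
    [0,0,0],
    [0,0,0]
  ],
  "gripper": [0.8,0.8,0.8,0.8]
}}

```text
t: 12.55
eef_pos: [0.6661, -0.0278, 0.1533]
ee_rot: [0.482, -0.482, 0.517, -0.517]
force: [0.6, 2.2, 0.7]
gripper_width: 0.029
```

Run:
```python
from h import *
o=st(); cv2.imwrite("pics/w5.png",arm.camera("wrist")[100:400,150:550])
```

```text
t 12.55 p [ 0.6661 -0.0278  0.1533] w 0.0289919173395472 F [0.6144 2.1953 0.6612] q [ 0.4303  0.5558 -0.6523  1.4082  0.3396  1.292  -0.3127]
[[-0.0701 -0.001   0.9975]
 [-0.9975 -0.0001 -0.0701]
 [ 0.0002 -1.     -0.001 ]]
```

View pics/w5.png

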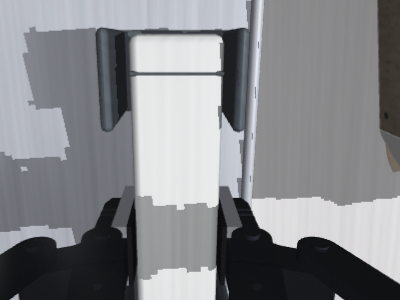

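{"name": "arm_command", "arguments": {
  "linear": [
    [0,0,0],
    [0,0,0],
    [0,0,0],
    [0,0,0],
    [0,0,0],
    [0,-0.03,0],
    [0,-0.08,0],
    [0,-0.12,0]
  ],
  "turn": [
    [0,0,0],
    [0,0,0],
    [0,0,0],
    [0,0,0],
    [0,0,0],
    [0,0,0],
    [0,0,0],
    [0,0,0]
  ],
  "gripper": [0.7,0.6,0.5,0.3,0.2,0.1,0,0]
}}

```text
t: 13.6
eef_pos: [0.6663, -0.0276, 0.2754]
ee_rot: [0.482, -0.482, 0.517, -0.517]
force: [0.5, -1.5, -0.1]
gripper_width: 0.0852
```

{"name": "arm_command", "arguments": {
  "linear": [
    [0,-0.01,-0.06],
    [0,-0.01,-0.12],
    [0,-0.01,-0.17],
    [0,-0.01,-0.17],
    [0,-0.01,-0.17],
    [0,-0.01,-0.17],
    [0,-0.01,-0.17],
    [0,-0.01,-0.17]
  ],
  "turn": [
    [0,0,0],
    [0,0,0],
    [0,0,0],
    [0,0,0],
    [0,0,0],
    [0,0,0],
    [0,0,0],
    [0,0,0]
  ],
  "gripper": [0,0,0,0,0,0,0,0]
}}

```text
t: 14.6
eef_pos: [0.497, -0.0156, 0.2832]
ee_rot: [0.482, -0.482, 0.518, -0.517]
force: [-0.2, -0.6, -0.1]
gripper_width: 0.0853
```

{"name": "arm_command", "arguments": {
  "linear": [
    [0,0,0],
    [0,0,0],
    [0,0,0],
    [0,0,0],
    [0,0,0],
    [0,0,0]
  ],
  "turn": [
    [0,0,0],
    [0,0,0],
    [0,0,0],
    [0,0,0],
    [0,0,0],
    [0,0,0]
  ],
  "gripper": [0,0,0,0,0,0]
}}

```text
t: 15.35
eef_pos: [0.4967, -0.0158, 0.2835]
ee_rot: [0.482, -0.482, 0.517, -0.517]
force: [0.0, 0.6, -0.1]
gripper_width: 0.0851
```

Run:
```python
from h import *
o=st(); im=arm.camera("scene"); cv2.imwrite("pics/s6_full.png",im)
a=cv2.resize(im[150:290,270:470],None,fx=4,fy=4,interpolation=cv2.INTER_CUBIC)
b=cv2.resize(im[160:200,340:380],None,fx=7,fy=7,interpolation=cv2.INTER_CUBIC); a[-280:,-280:]=b
cv2.imwrite("pics/s6.png",a)
w=arm.camera("wrist"); cv2.imwrite("pics/w6.png",w)
np.save("w6.npy",o,allow_pickle=True)
```

```text
t 15.35 p [ 0.4967 -0.0158  0.2835] w 0.08506138285939 F [ 0.0432  0.6298 -0.0693] q [ 0.6538  0.0746 -0.7415  1.6753  0.0509  1.4124 -0.1644]
[[-0.07   -0.0009  0.9975]
 [-0.9975 -0.     -0.07  ]
 [ 0.0001 -1.     -0.0009]]
```

View pics/s6.png

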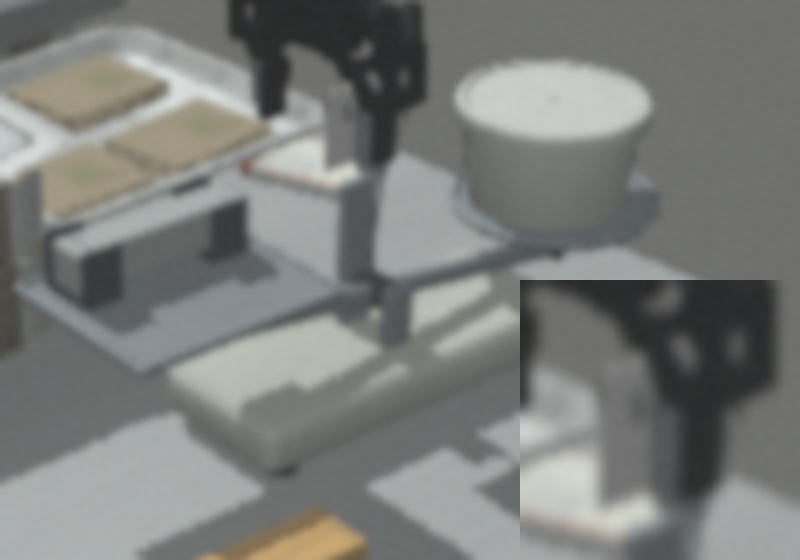

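The bar is seated in the cradle, but the gripper hides the pointer. I'll measure how far the tub and pan moved between the scene images to get the tilt.

Run:
```python
from h import *
a=cv2.imread("pics/scene0.png",0).astype(np.float32); b=cv2.imread("pics/s6_full.png",0).astype(np.float32); c=cam("scene")
from scipy.optimize import minimize_scalar
def shift(u0,u1,v0,v1):
    T=cv2.resize(a[v0:v1,u0:u1],None,fx=10,fy=10,interpolation=cv2.INTER_CUBIC); S=cv2.resize(b[v0-8:v1+8,u0-5:u1+5],None,fx=10,fy=10,interpolation=cv2.INTER_CUBIC)
    m=cv2.matchTemplate(S,T,cv2.TM_CCOEFF_NORMED); _,x,_,l=cv2.minMaxLoc(m); return (l[0]/10-5,l[1]/10-8),x
e=np.array([np.sin(.07),np.cos(.07),0]); mid=np.array([.630,-.0248,0])-.18*e; print("mid",mid)
g=mid-.18*e
for n,p,box in [("tublid",g+[0,0,.088+.083],(380,437,168,190)),("tubbody",g+[0,0,.088+.05],(383,435,190,207)),("cheek",np.array([.67,-.03,.18]),(320,333,196,214)),("front corner",np.array([.565,.066,.152]),(290,330,225,245)),("goodsrim",g+[0,0,.088],(381,392,198,212))]:
    s=1 if n[0] in "tg" else -1
    print(n,proj(c,p),"per10mm",proj(c,p+[0,0,.01*s])-proj(c,p),shift(*box))
```

```text
mid [ 0.6174 -0.2044  0.    ]
tublid [410.5744 176.4238] per10mm [ 0.2861 -3.1072] ((0.5999999999999996, -3.0999999999999996), 0.9978800415992737)
tubbody [409.6455 186.5325] per10mm [ 0.2791 -3.0401] ((0.5, -2.7), 0.9235561490058899)
cheek [306.2186 203.0343] per10mm [0.0643 3.337 ] ((0.2999999999999998, 3.1999999999999993), 0.6410804390907288)
front corner [304.8914 239.3068] per10mm [0.0738 3.4585] ((0.40000000000000036, 2.8000000000000007), 0.9489506483078003)
goodsrim [408.2808 201.4394] per10mm [ 0.269 -2.943] ((0.5999999999999996, -2.9000000000000004), 0.9947491884231567)
```

Run:
```python
from h import *
go([.45,-.30,.28],-.07); go([.405,-.391,.12],-.5); go([.405,-.391,.12],-.77)
```

```text
lin [ 0.2868  0.0035 -0.0267] turn [0.0009 0.     0.    ]
lin [ 0.3807  0.1636 -0.0651] turn [0.0009 0.43   0.0002]
lin [ 0.3807  0.1636 -0.0651] turn [0.0009 0.7    0.0004]
```

Image motion gives a tilt near -0.126 rad, so the tub is about 526 g and could take either the 100 g or the 150 g. I'll move the wrist camera over the pointer for a sharper reading.

{"name": "arm_command", "arguments": {
  "linear": [
    [0.06,-0.002,0.01],
    [0.12,-0.002,0.02],
    [0.18,-0.002,0.033],
    [0.202,-0.002,0.0375],
    [0.202,-0.002,0.0375],
    [0.202,-0.002,0.0375]
  ],
  "turn": [
    [0,0,0],
    [0,0,0],
    [0,0,0],
    [0,0,0],
    [0,0,0],
    [0,0,0]
  ],
  "gripper": [0,0,0,0,0,0]
}}

```text
t: 16.2
eef_pos: [0.5203, -0.218, 0.2856]
ee_rot: [0.483, -0.483, 0.517, -0.516]
force: [-0.1, 0.5, -0.7]
gripper_width: 0.0855
```

Run:
```python
from h import *
o=st(); im=arm.camera("wrist"); np.save("w7.npy",o,allow_pickle=True)
c=cam("wrist",o); print(c[2]); 
for b in (0,-.126): print(b,proj(c,[.6174-.14*np.sin(-b)*0,-.2044+.14*np.sin(b),.08+.14*np.cos(b)]))
cv2.imwrite("pics/w7_full.png",im); cv2.imwrite("pics/w7.png",cv2.resize(im[120:400,300:640],None,fx=2.1,fy=2.1,interpolation=cv2.INTER_CUBIC))
```

```text
t 16.2 p [ 0.5203 -0.218   0.2856] w 0.08551084820569538 F [-0.1157  0.4518 -0.7108] q [ 0.8179  0.2244 -0.5901  1.5152  0.1247  1.4408  0.1554]
[[-0.0676 -0.0006  0.9977]
 [-0.9977  0.0006 -0.0676]
 [-0.0006 -1.     -0.0007]]
[ 0.5258 -0.15    0.4269]
0 [490.0499 224.3006]
-0.126 [487.6467 252.4351]
```

View pics/w7.png

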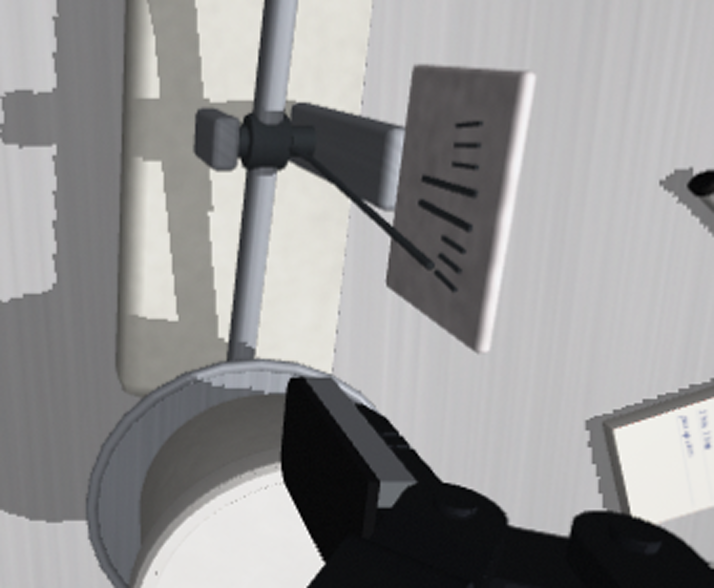

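The pointer tip is at crop (433,267), beside the goods-side ticks (0.08 at (443,238), 0.12 at (440,256), 0.16 at (436,272)). The long marks start at (424,179) and (420,204). I'll fit this with parallax included.

```bash
cat > fit.py <<'E'
from h import *
from scipy.optimize import least_squares
def fit(c,ticks,tip,pz=.08):
    yaw=-.069; ex=np.array([np.cos(yaw),np.sin(yaw),0]); ey=np.array([-np.sin(yaw),np.cos(yaw),0]); ez=np.array([0,0,1.])
    def pt(P,d,r,b): return P+d*ex+r*(np.sin(b)*ey+np.cos(b)*ez)
    def res(q):
        P=q[:3]; d,dp,b,ri,ro,rl=q[3:9]; out=[]
        for a,(i,o) in ticks.items():
            out+=list(proj(c,pt(P,d,rl if abs(a)<.05 else ri,a))-i)+list(proj(c,pt(P,d,ro,a))-o)
        out+=list(2*(proj(c,pt(P,dp,.14,b))-tip)); out+=[(P[2]-pz)/.003, (P[1]+.2044)/.004,(P[0]-.6174)/.01]
        return out
    s=least_squares(res,[.6174,-.2044,.08,.04,.02,-.1,.14,.155,.125]); J=np.linalg.pinv(s.jac.T@s.jac); print(s.x,"rms px",np.sqrt(np.mean(s.fun**2)),"sd b",np.sqrt(J[5,5])*.5)
    return s.x
E
python3 - <<'E'
from fit import *
o=np.load("w7.npy",allow_pickle=True).item(); c=cam("wrist",o)
f=lambda u,v:np.array([300+(u+.5)/2.1-.5,120+(v+.5)/2.1-.5])
T={.16:((458,126),(481,122)),.12:((454,146),(479,144)),.08:((453,163),(478,167)),.032:((424,179),(475,193)),-.032:((420,204),(470,229)),-.08:((443,238),(465,253)),-.12:((440,256),(460,271)),-.16:((436,272),(455,290))}
T={a:(f(*i),f(*k)) for a,(i,k) in T.items()}
for pz in (.075,.08,.085): fit(c,T,f(433,267),pz)
E
```

```text
[ 0.6187 -0.2013  0.0748  0.0167  0.0133 -0.1348  0.1359  0.1484  0.1193] rms px 0.3832925433099892 sd b 0.0024144613710609273
[ 0.619  -0.2007  0.0797  0.0149  0.0105 -0.1284  0.134   0.1463  0.1176] rms px 0.3926654055766961 sd b 0.0023894164140324395
[ 0.6193 -0.2001  0.0847  0.0131  0.0077 -0.1221  0.1321  0.1442  0.116 ] rms px 0.4034604050464709 sd b 0.0023649044131131393
```

Run:
```python
from h import *
c=cam("scene"); print(onz(c,270+(613+.5)/4-.5,150+(396+.5)/4-.5,.084))
go([.408,-.207,.16],-.07); go([.408,-.207,.054],-.07)
```

```text
[ 0.4054 -0.2058  0.084 ]
lin [-0.0033  0.1258 -0.1127] turn [ 0.0006  0.0027 -0.0002]
lin [-0.0032  0.2318 -0.1127] turn [ 0.0006  0.0027 -0.0002]
```

Consistent with the top camera (about 2 mm apart). Next I'll grasp the 150 g weight and lift it.

{"name": "arm_command", "arguments": {
  "linear": [
    [-0.003,0,-0.06],
    [-0.003,0.03,-0.113],
    [-0.003,0.09,-0.113],
    [-0.003,0.15,-0.113],
    [-0.003,0.19,-0.113],
    [-0.003,0.215,-0.113],
    [-0.003,0.231,-0.113],
    [-0.003,0.231,-0.113]
  ],
  "turn": [
    [0,0,0],
    [0,0,0],
    [0,0,0],
    [0,0,0],
    [0,0,0],
    [0,0,0],
    [0,0,0],
    [0,0,0]
  ],
  "gripper": [0,0,0,0,0,0,0,0.2]
}}

```text
t: 17.25
eef_pos: [0.4071, -0.2082, 0.0542]
ee_rot: [0.482, -0.483, 0.517, -0.516]
force: [0.3, -0.2, -0.2]
gripper_width: 0.0698
```

{"name": "arm_command", "arguments": {
  "linear": [
    [0,0,0],
    [0,0,0],
    [0,0,0],
    [0,0,0],
    [0,0,0],
    [0,0,0]
  ],
  "turn": [
    [0,0,0],
    [0,0,0],
    [0,0,0],
    [0,0,0],
    [0,0,0],
    [0,0,0]
  ],
  "gripper": [0.4,0.55,0.65,0.8,0.8,0.8],
  "force": 30
}}

```text
t: 18.0
eef_pos: [0.4075, -0.2092, 0.0549]
ee_rot: [0.482, -0.482, 0.517, -0.517]
force: [-0.8, -0.5, 5.4]
gripper_width: 0.023
```

Run:
```python
from h import *
st()
```

```text
t 18.0 p [ 0.4075 -0.2092  0.0549] w 0.023031393303454183 F [-0.7837 -0.5487  5.414 ] q [ 0.9102  0.2057 -0.573   2.0523  0.1403  0.9209  0.1916]
[[-0.07   -0.0006  0.9975]
 [-0.9975 -0.0004 -0.07  ]
 [ 0.0004 -1.     -0.0005]]
```

Run:
```python
from h import *
go([.6005,-.0225,.28],-.069); go([.6005,-.0225,.205],-.069)
```

```text
lin [-0.1997 -0.2252  0.1794] turn [ 0.0005 -0.0011  0.0004]
lin [-0.1997 -0.1502  0.1794] turn [ 0.0005 -0.0011  0.0004]
```

{"name": "arm_command", "arguments": {
  "linear": [
    [0,-0.01,0],
    [0,-0.06,0],
    [0,-0.12,0],
    [0,-0.18,0],
    [0,-0.225,0],
    [0,-0.225,0]
  ],
  "turn": [
    [0,0,0],
    [0,0,0],
    [0,0,0],
    [0,0,0],
    [0,0,0],
    [0,0,0]
  ],
  "gripper": [0.8,0.8,0.8,0.8,0.8,0.8],
  "force": 50
}}

```text
t: 18.75
eef_pos: [0.4088, -0.2093, 0.2832]
ee_rot: [-0.483, 0.482, -0.515, 0.519]
force: [-1.0, -0.8, -2.2]
gripper_width: 0.0225
```

{"name": "arm_command", "arguments": {
  "linear": [
    [-0.06,0,0.01],
    [-0.12,0,0.03],
    [-0.17,0,0.07],
    [-0.2,0,0.12],
    [-0.2,0,0.16],
    [-0.2,0,0.179],
    [-0.2,0,0.179],
    [-0.2,0,0.179]
  ],
  "turn": [
    [0,0,0],
    [0,0,0],
    [0,0,0],
    [0,0,0],
    [0,0,0],
    [0,0,0],
    [0,0,0],
    [0,0,0]
  ],
  "gripper": [0.8,0.8,0.8,0.8,0.8,0.8,0.8,0.8]
}}

```text
t: 19.75
eef_pos: [0.5991, -0.0217, 0.2789]
ee_rot: [0.482, -0.483, 0.518, -0.516]
force: [-1.1, 0.8, -1.1]
gripper_width: 0.0224
```

Run:
```python
from h import *
o=st();go([.6005,-.0225,.204],-.069)
im=arm.camera("wrist");cv2.imwrite("pics/w8.png",im[60:420,100:540])
```

```text
t 19.75 p [ 0.5991 -0.0217  0.2789] w 0.02237008600651164 F [-1.0662  0.8267 -1.1425] q [ 0.5941  0.3634 -0.8241  1.4226  0.2647  1.4719 -0.2931]
[[-0.0694 -0.0022  0.9976]
 [-0.9976  0.0001 -0.0694]
 [ 0.     -1.     -0.0022]]
lin [0.0007 0.0749 0.0016] turn [ 0.0022 -0.0004  0.    ]
```

View pics/w8.png

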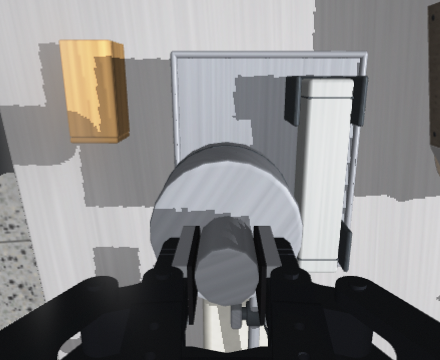

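The weight is held upright over the free half of the pan, and the bar sits between its cheeks. Lowering now.

{"name": "arm_command", "arguments": {
  "linear": [
    [0,0.02,0.0015],
    [0,0.04,0.0015],
    [0,0.055,0.0015],
    [0,0.065,0.0015],
    [0,0.07,0.0015],
    [0,0.075,0.0015],
    [0,0.078,0.0015],
    [0,0.081,0.0015]
  ],
  "turn": [
    [0.002,0,0],
    [0.002,0,0],
    [0.002,0,0],
    [0.002,0,0],
    [0.002,0,0],
    [0.002,0,0],
    [0.002,0,0],
    [0.002,0,0]
  ],
  "gripper": [0.8,0.8,0.8,0.8,0.8,0.8,0.8,0.8]
}}

```text
t: 20.8
eef_pos: [0.6016, -0.0221, 0.1984]
ee_rot: [-0.483, 0.482, -0.517, 0.518]
force: [-1.2, -0.5, -1.3]
gripper_width: 0.0225
```

{"name": "arm_command", "arguments": {
  "linear": [
    [0,0.003,0],
    [0,0.006,0],
    [0,0.009,0],
    [0,0.012,0],
    [0,0.015,0],
    [0,0.018,0],
    [0,0.018,0],
    [0,0.018,0]
  ],
  "turn": [
    [0,0,0],
    [0,0,0],
    [0,0,0],
    [0,0,0],
    [0,0,0],
    [0,0,0],
    [0,0,0],
    [0,0,0]
  ],
  "gripper": [0.8,0.8,0.8,0.8,0.8,0.8,0.8,0.8]
}}

```text
t: 21.8
eef_pos: [0.6013, -0.0223, 0.1804]
ee_rot: [-0.482, 0.482, -0.517, 0.517]
force: [-0.2, 0.5, -1.0]
gripper_width: 0.0226
```

{"name": "arm_command", "arguments": {
  "linear": [
    [0,0.004,0],
    [0,0.008,0],
    [0,0.01,0],
    [0,0.01,0],
    [0,0.01,0],
    [0,0.01,0],
    [0,0.01,0]
  ],
  "turn": [
    [0,0,0],
    [0,0,0],
    [0,0,0],
    [0,0,0],
    [0,0,0],
    [0,0,0],
    [0,0,0]
  ],
  "gripper": [0.8,0.8,0.8,0.8,0.8,0.8,0.8]
}}

```text
t: 22.68
eef_pos: [0.6014, -0.0221, 0.1704]
ee_rot: [-0.482, 0.482, -0.517, 0.517]
force: [-1.1, 0.1, 0.5]
gripper_width: 0.0224
```

{"name": "arm_command", "arguments": {
  "linear": [
    [0,0,0],
    [0,0,0],
    [0,0,0],
    [0,0,0],
    [0,-0.02,0],
    [0,-0.06,0],
    [0,-0.12,0],
    [0,-0.13,0]
  ],
  "turn": [
    [0,0,0],
    [0,0,0],
    [0,0,0],
    [0,0,0],
    [0,0,0],
    [0,0,0],
    [0,0,0],
    [0,0,0]
  ],
  "gripper": [0.65,0.55,0.5,0.5,0.5,0.5,0.4,0]
}}

```text
t: 23.68
eef_pos: [0.6028, -0.0213, 0.3063]
ee_rot: [-0.484, 0.48, -0.515, 0.519]
force: [0.1, -0.2, -0.4]
gripper_width: 0.068
```

Run:
```python
from h import *
o=st();go([.54,-.218,.2856],-.069)
```

```text
t 23.675 p [ 0.6028 -0.0213  0.3063] w 0.06798822271242874 F [ 0.054  -0.1563 -0.3841] q [ 0.5899  0.3546 -0.828   1.375   0.261   1.5146 -0.2883]
[[-0.0695  0.0086  0.9975]
 [-0.9976 -0.0002 -0.0695]
 [-0.0003 -1.      0.0086]]
lin [ 0.2006  0.0202 -0.0491] turn [-0.0086 -0.0006 -0.0003]
```

{"name": "arm_command", "arguments": {
  "linear": [
    [0,0,-0.05],
    [0.05,0.01,-0.069],
    [0.11,0.02,-0.069],
    [0.17,0.02,-0.069],
    [0.202,0.02,-0.069],
    [0.202,0.02,-0.069],
    [0.202,0.02,-0.069],
    [0.202,0.02,-0.069]
  ],
  "turn": [
    [-0.008,0,0],
    [-0.008,0,0],
    [-0.008,0,0],
    [-0.008,0,0],
    [-0.008,0,0],
    [-0.008,0,0],
    [-0.008,0,0],
    [-0.008,0,0]
  ],
  "gripper": [0,0,0,0,0,0,0,0]
}}

```text
t: 24.68
eef_pos: [0.5188, -0.2172, 0.2807]
ee_rot: [0.481, -0.484, 0.518, -0.515]
force: [0.7, 0.5, 0.1]
gripper_width: 0.0855
```

{"name": "arm_command", "arguments": {
  "linear": [
    [0,0,0],
    [0,0,0],
    [0,0,0],
    [0,0,0],
    [0,0,0],
    [0,0,0],
    [0,0,0],
    [0,0,0]
  ],
  "turn": [
    [0,0,0],
    [0,0,0],
    [0,0,0],
    [0,0,0],
    [0,0,0],
    [0,0,0],
    [0,0,0],
    [0,0,0]
  ],
  "gripper": [0,0,0,0,0,0,0,0]
}}

```text
t: 25.68
eef_pos: [0.5184, -0.2188, 0.2803]
ee_rot: [0.481, -0.484, 0.519, -0.515]
force: [0.2, -0.8, 0.2]
gripper_width: 0.0854
```

Run:
```python
from h import *
o=st(); im=arm.camera("wrist"); np.save("w9.npy",o,allow_pickle=True)
im2=arm.camera("wrist"); print("still",cv2.absdiff(im,im2)[100:260,400:560].mean())
s=arm.camera("scene"); t=arm.camera("top")
C=np.zeros((600,800,3),np.uint8)
C[:340,:340]=cv2.resize(im[140:276,440:576],(340,340),interpolation=cv2.INTER_CUBIC)   # x2.5
C[:340,345:785]=cv2.resize(s[150:286,270:446],(440,340),interpolation=cv2.INTER_CUBIC)
C[345:600,:425]=cv2.resize(t[165:291,280:490],(425,255),interpolation=cv2.INTER_CUBIC)
C[345:600,430:790]=cv2.resize(im[0:340],(360,255))[:, :]
cv2.imwrite("pics/f9.png",C); cv2.imwrite("pics/w9_full.png",im); cv2.imwrite("pics/s9_full.png",s)
```

```text
t 25.675 p [ 0.5184 -0.2188  0.2803] w 0.08542908279918073 F [ 0.1949 -0.7756  0.1732] q [ 0.9335  0.2522 -0.7339  1.5172  0.1704  1.4441  0.1226]
[[-0.0699 -0.0069  0.9975]
 [-0.9976  0.0004 -0.0699]
 [ 0.0001 -1.     -0.0069]]
still 0.46825520833333334
```

View pics/f9.png

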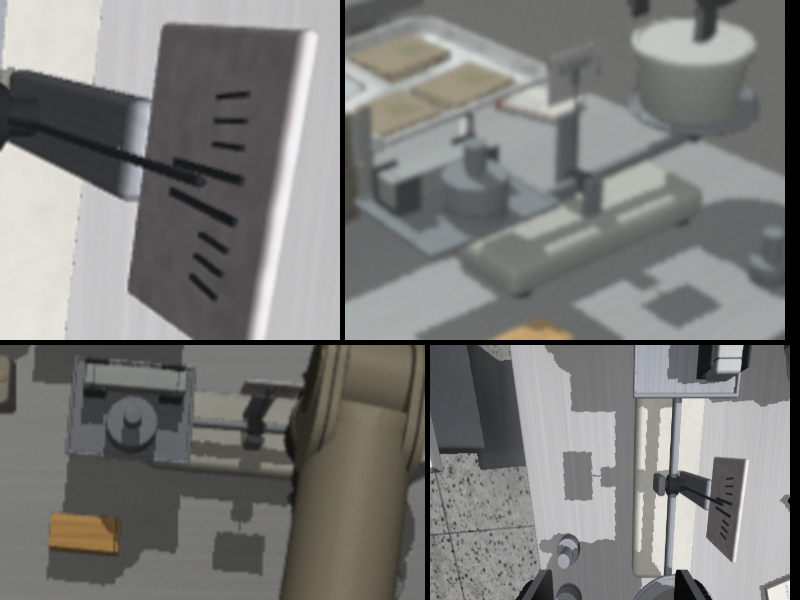

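The tip is at panel pixel (203,181), just on the inner side of the weight-side long mark (175,161)–(243,183). The 150 g stands upright and the bar is seated. I'll fit the new angle together with the earlier one, sharing the geometry.

```bash
cat > f2.py <<'E'
from fit import *
yaw=-.069; ex=np.array([np.cos(yaw),np.sin(yaw),0]); ey=np.array([-np.sin(yaw),np.cos(yaw),0]); ez=np.array([0,0,1.])
f=lambda u,v:np.array([300+(u+.5)/2.1-.5,120+(v+.5)/2.1-.5]); g=lambda u,v:np.array([440+(u+.5)/2.5-.5,140+(v+.5)/2.5-.5])
A={.16:((458,126),(481,122)),.12:((454,146),(479,144)),.08:((453,163),(478,167)),.032:((424,179),(475,193)),-.032:((420,204),(470,229)),-.08:((443,238),(465,253)),-.12:((440,256),(460,271)),-.16:((436,272),(455,290))}
B={.16:((217,97),(250,94)),.12:((216,121),(248,121)),.08:((213,143),(245,147)),.032:((175,161),(243,183)),-.032:((170,190),(236,223)),-.08:((199,235),(228,252)),-.12:((195,254),(222,275)),-.16:((190,276),(215,299))}
V=[(A,f,cam("wrist",np.load("w7.npy",allow_pickle=True).item()),f(433,267)),(B,g,cam("wrist",np.load("w9.npy",allow_pickle=True).item()),g(203,181))]
def run(wd,pz):
  def res(q):
    P=q[:3]; d,dp,ri,ro,rl=q[3:8]; out=[]; off=[np.zeros(2),q[10:12]]
    for k,(T,h,c,tip) in enumerate(V):
        pt=lambda d,r,b: proj(c,P+d*ex+r*(np.sin(b)*ey+np.cos(b)*ez))+off[k]
        for a,(i,o) in T.items(): out+=list(pt(d,rl if abs(a)<.05 else ri,a)-h(*i))+list(pt(d,ro,a)-h(*o))
        out+=list(2*(pt(dp,.14,q[8+k])-tip))
    out+=[(P[2]-pz)/.003,(P[1]+.2044)/.004,(P[0]-.6174)/.01]
    out+=[(q[9]-q[8]-.15)/wd]
    return out
  s=least_squares(res,[.6174,-.2044,.08,.02,.015,.14,.155,.125,-.13,.02,0,0])
  J=np.linalg.pinv(s.jac.T@s.jac); print(wd,pz,"b",s.x[8:10],"sd",.5*np.sqrt(np.diag(J))[8:10],"rms",np.sqrt(np.mean(s.fun**2)),s.x[:8],s.x[10:])
for wd in (1e3,.001):
  for pz in (.075,.08,.085): run(wd,pz)
E
python3 f2.py
```

```text
1000.0 0.075 b [-0.1341  0.0214] sd [0.0024 0.0014] rms 0.417499134903562 [ 0.6187 -0.2014  0.0749  0.0169  0.0132  0.1355  0.1483  0.1186] [-0.0647 -0.082 ]
1000.0 0.08 b [-0.1278  0.0239] sd [0.0023 0.0014] rms 0.42072383551470216 [ 0.619  -0.2008  0.0798  0.0151  0.0104  0.1336  0.1462  0.1169] [-0.1527 -0.0885]
1000.0 0.085 b [-0.1214  0.0264] sd [0.0023 0.0014] rms 0.4248615805619047 [ 0.6192 -0.2002  0.0847  0.0133  0.0076  0.1317  0.1441  0.1152] [-0.2445 -0.0953]
0.001 0.075 b [-0.1295  0.0208] sd [0.0015 0.0014] rms 0.4442535814970654 [ 0.6188 -0.2012  0.0769  0.0161  0.012   0.1347  0.1474  0.1179] [-0.0715 -0.245 ]
0.001 0.08 b [-0.1264  0.0237] sd [0.0015 0.0014] rms 0.4232386831861996 [ 0.619  -0.2007  0.0804  0.0148  0.01    0.1333  0.1459  0.1167] [-0.1556 -0.1375]
0.001 0.085 b [-0.1233  0.0265] sd [0.0015 0.0014] rms 0.42936319421527325 [ 0.6192 -0.2002  0.0839  0.0136  0.0081  0.132   0.1445  0.1155] [-0.2394 -0.03  ]
```

The tilt is +0.024 ± 0.003 rad and still, inside the 0.032 band. It agrees with the -0.126 measured before the 150 g went on. Handing in.

```bash
python3 -c "
from workcell import arm
print(arm.sign_off())"
```

```text
the job is handed in; nothing more can be done
None
```

The tub weighs about 526 g, and the job is handed in at about 26 s on the robot's clock. Sign-off reports no verdict.

- **What I did:** I drew the bar out of its sleeve, set it on the table and gripped it again at its middle. I then lowered it gently into the cradle and stood the 150 g weight on the free half of the weight pan. The 50 g and 100 g weights were not touched.
- **Choice of weight:** With the bar alone the pointer read -0.126 to -0.128 rad. The 100 g weight would have left the beam only just inside the band, at about -0.026 to -0.028 rad, so I used the 150 g.
- **Last checks:** The pointer reads +0.024 rad (fits ranged from 0.021 to 0.027, limit 0.032), so it lies inside the weight-side long mark but near it. Two wrist pictures in a row showed the beam at rest. In the last picture the bar sits between its cheeks, the 150 g weight stands upright and the tub is on its pan. The gripper is open and well clear.
- **Not rechecked:** I did not look at the rolls or the 100 g weight again at the end, but the arm never came near them. I judged the bar seated by eye and did not measure it to the millimetre.

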